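# Rebuild the belt drive unit

### The job

Rebuild the belt drive unit: fit every pulley on the bench onto the keyed spindle of its own size (small, medium or large), turning it until its keyway drops over the key and it sits flat and fully down on the plate. Then take the two square drive shafts from their stand, turn each to match the square hole of a free bracket and thread it through until its collar rests on the bracket; leave the fuse box and the tape roll where they are.

Things in the scene. Friction and masses are not known exactly. Their poses are not given: they have to be found in the camera images.
- pulley_small: small steel belt pulley, lying flat. Dark toothed rim 56 mm wide up to z 20 mm, then a bright round boss 36 mm wide from 20 to 52 mm (grip here). Bore 16.4 mm right through, with a keyway 11 mm wide in one side over the full height, 13.5 mm deep from the axis. Origin: on the axis at the underside; z up along the axis, +x points to the keyway. May be absent (None).
- spindle_small: small keyed spindle, fixed upright on the plate, does not turn. Round steel 14 mm wide, 48 mm tall, top 4 mm tapered. Brass key 8 mm wide stands 5 mm proud of one side from the plate up to 26 mm only, so a pulley not lined up stops 26 mm above the plate. Origin: on the axis at the plate's top, where the pulley's underside comes to rest; +x points to the key.
- pulley_medium: medium steel belt pulley, lying flat. Dark toothed rim 66 mm wide up to z 20 mm, then a bright round boss 42 mm wide from 20 to 52 mm (grip here). Bore 20.4 mm right through, with a keyway 12 mm wide in one side over the full height, 16.5 mm deep from the axis. Origin: on the axis at the underside; z up along the axis, +x points to the keyway. May be absent (None).
- spindle_medium: medium keyed spindle, fixed upright on the plate, does not turn. Round steel 18 mm wide, 48 mm tall, top 4 mm tapered. Brass key 9 mm wide stands 6 mm proud of one side from the plate up to 26 mm only, so a pulley not lined up stops 26 mm above the plate. Origin: on the axis at the plate's top, where the pulley's underside comes to rest; +x points to the key.
- pulley_large: large steel belt pulley, lying flat. Dark toothed rim 76 mm wide up to z 20 mm, then a bright round boss 48 mm wide from 20 to 52 mm (grip here). Bore 24.4 mm right through, with a keyway 13 mm wide in one side over the full height, 19.0 mm deep from the axis. Origin: on the axis at the underside; z up along the axis, +x points to the keyway. May be absent (None).
- spindle_large: large keyed spindle, fixed upright on the plate, does not turn. Round steel 22 mm wide, 48 mm tall, top 4 mm tapered. Brass key 10 mm wide stands 6.5 mm proud of one side from the plate up to 26 mm only, so a pulley not lined up stops 26 mm above the plate. Origin: on the axis at the plate's top, where the pulley's underside comes to rest; +x points to the key.
- drive_plate: grey carrier plate of the drive unit, 200x310x16 mm, fixed flat on the bench; it carries the three spindles and the two brackets on five of six stations, two rows of three, 104 mm apart both ways. Origin: centre of its underside; y along its length.
- drive_shaft_1: steel drive shaft, upright, 96 mm tall: square shank 16 mm wide up to 50 mm (lowest 6 mm tapered to 10 mm wide), round collar 36 mm wide at 50 to 56 mm, then a square grip head 26x26 mm up to 96 mm, its faces parallel to the shank's. It hangs by its collar in the stand at first. Origin: centre of the tip; z up to the head, x and y square to its faces (a quarter turn makes no difference).
- drive_shaft_2: the second drive shaft, the same as drive_shaft_1; either goes into either bracket.
- shaft_stand: black block 150x66x62 mm, fixed to the bench, with two round holes 28 mm wide, 40 mm either side of its middle along x, in which the drive shafts hang at first. Origin: centre of its underside.
- bracket_1: aluminium bearing bracket fixed on the plate: two side cheeks and a top 64x64x24 mm with a square through hole 19x19 mm, its top face 64 mm above the plate; open below. When a shaft is home its collar rests on the top face and its tip is 14 mm above the plate. Origin: on the hole's axis at the plate's top; x and y square to the hole's sides.
- bracket_2: the second bearing bracket, the same as bracket_1.
- fuse_box: small cardboard box, 40x62x30 mm, a bystander near the bench's front edge. Origin: centre of its underside.
- tape_masking: roll of masking tape, 94 mm wide, 25 mm high, a bystander behind the work. Origin: centre of its underside.
Mind the look-alikes: they are no part of the job. Leave any red look-alike of the pulley_large alone.

How it is judged (in metres and radians):
On the way, in this order (a step that is already met when the one before it is completed fails the run):
1. every pulley present is fully down on the spindle of its size, keyway over key (horizontal distance between pulley_small and spindle_small below 0.003 m and z of pulley_small in the frame of spindle_small between -0.003 and 0.004 m and angle between each of pulley_small, pulley_medium, pulley_large's own z axis and vertical below 0.06 rad and angle between the x axis of pulley_small and the x axis of spindle_small, either way round below 0.25 rad and horizontal distance between pulley_medium and spindle_medium below 0.003 m and z of pulley_medium in the frame of spindle_medium between -0.003 and 0.004 m and angle between the x axis of pulley_medium and the x axis of spindle_medium, either way round below 0.25 rad and horizontal distance between pulley_large and spindle_large below 0.003 m and z of pulley_large in the frame of spindle_large between -0.003 and 0.004 m and angle between the x axis of pulley_large and the x axis of spindle_large, either way round below 0.25 rad), for 0.3 s.
2. each drive shaft is through the square hole of a bracket of its own, collar on the bracket (((horizontal distance between drive_shaft_1 and bracket_1 below 0.004 m and z of drive_shaft_1 in the frame of bracket_1 below 0.018 m and angle between drive_shaft_1's own z axis and vertical below 0.08 rad) or (horizontal distance between drive_shaft_1 and bracket_2 below 0.004 m and z of drive_shaft_1 in the frame of bracket_2 below 0.018 m and angle between drive_shaft_1's own z axis and vertical below 0.08 rad)) and ((horizontal distance between drive_shaft_2 and bracket_1 below 0.004 m and z of drive_shaft_2 in the frame of bracket_1 below 0.018 m and angle between drive_shaft_2's own z axis and vertical below 0.08 rad) or (horizontal distance between drive_shaft_2 and bracket_2 below 0.004 m and z of drive_shaft_2 in the frame of bracket_2 below 0.018 m and angle between drive_shaft_2's own z axis and vertical below 0.08 rad))), for 0.3 s.
At the end, for the whole second after the job is handed in: Each pulley present is on its own spindle: within 3 mm of the axis, underside within 4 mm of the plate, tilt under 0.06 rad, keyway in line with key. Each shaft stands in a bracket: within 4 mm of the hole's centre, tip under 18 mm above the plate, tilt under 0.08 rad. All at rest (all of step 1 and all of step 2 and linear speed of each of pulley_small, pulley_medium, pulley_large, drive_shaft_1, drive_shaft_2 below 0.02 m/s and angular speed of each of pulley_small, pulley_medium, pulley_large, drive_shaft_1, drive_shaft_2 below 0.2 rad/s); the robot touches nothing.
It fails at once if the fuse box or the tape roll is pushed more than 30 mm (distance of any of fuse_box, tape_masking from where it was at the start of the episode above 0.03 m).
Of pulley_small, pulley_medium, pulley_large only 2 to 3 are there at a start; the rules pass over those that are not, and their reading is None.
At some moment in a run one of pulley_small, pulley_medium, pulley_large may be knocked a few centimetres aside while the robot is not near it.
It also fails if it takes over 210 s, if anything falls off the work surface, if the arm or the gripper's body presses on something with over 40 N, if the wrist force passes 120 N, or if a joint passes its speed limit or range.

### The arm

A 6-joint arm with a two-finger parallel gripper is mounted at the origin on a cart in front of the work surface, level with it; the furniture and walls round the work are solid. World frame = base frame: x ahead of the robot, y to its left, z up, the work surface at z = 0. Lengths are in mm, angles in degrees, forces in N, time in s.
With the tool pointing down it reaches from about 325 to 925 mm from the base axis. Payload 3.1 kg.
Tool frame: the origin (TCP) lies at the very end of the fingers, on their centre line; the grasp point (between the pads) lies grasp_offset behind it (grasp_offset is the distance from the TCP to the grasp point, in mm); z points along the fingers, x is the direction in which the jaws open and shut, and the axes are right-handed (so a half turn about z gives the same grasp; the last joint's range is limited). The gripper opens to 85 mm and grips with 20 to 120 N. Pads are 22 mm wide; open, the fingers measure 114 mm over their backs; the gripper's body (76 mm by 85 mm) begins 54 mm behind the grasp point. The pads swing forward as they close: fully open they stand 13 mm farther back than shut.
Start: joints at [68.743, 12.427, 92.441, -0, 75.132, -6.429], TCP at [159.931, 604.203, 205.4] pointing down, gripper open.
Joint ranges: [-157.48, 157.48], [-44.54, 120.13], [17.64, 146.25], [-64.5, 244.5], [7.68, 150.69], [-147.95, 147.95]. Speed limits (degrees/s): [159.86, 159.86, 180, 180, 180, 180].

### API

Orientations are given as [roll, pitch, yaw] about the fixed x, y, z axes, in that order (R = Rz(yaw) Ry(pitch) Rx(roll)).
In Python, from station import * gives the robot as it stands. Calls block until the motion is done:
- goto(position, orientation): joint-space move of the TCP to a pose.
- move_l(position, attitude=None, speed=150): straight line of the TCP; attitude=None keeps the orientation; speed is the mean speed in mm/s.
- move_j(angles): joint-space move.
- grip(opening, squeeze=None): finger opening in mm; squeeze is the grip in N (None keeps the last); returns when the fingers have stopped.
- wait(seconds).
- solve_ik(position, orientation): joint angles nearest the present ones, or None.
- get_obs(): the state.
- get_image(name): name is "side" or "top"; returns the picture (480x640x3 uint8, red, green, blue); there is no depth.
- get_calibration(name): a dict with "fx", "fy", "cx", "cy" (pixels), "D" ([k1, k2, p1, p2, k3] as OpenCV has them; the pictures are not rectified), "R" (3x3) and "t" (3): a world point X has camera coordinates R X + t. Camera axes: x right, y down, z forward; pixel columns grow to the right and rows downward; lengths in mm; the calibration is good to about 2 mm. A picture is of the moment at which its call begins. get_calibration takes no time and is no camera call.
A pose or a line that the arm cannot do raises Unreachable and nothing moves.
- sign_off(): hands the job in, once; it reports no verdict.
Trained networks look in the newest picture that a camera, given by its name, has taken for a name from the list of things; names that differ only in an ending like _2 or _b are one class to them, and where a whole thing is asked for, a point or a joint stands for the part that bears it (a point fixed in the world has none). Each returns a list of dicts, best first, with "score" (0 to 1); they miss things now and then, are a little off and sometimes report something else, mostly with a low value. They report only what shows in the picture. A call takes as long as a camera call. They do not tell look-alikes from the thing itself.
- spot_in(name, camera): "extent" ([centre column, centre row, width, height] in pixels, round what is visible of it).
- regions_of(name, camera): "region" (480x640 bool, what is visible of it) and "extent" ([centre column, centre row, width, height] in pixels, round what is visible of it).
The state is a dict: "t": time; "joint_pos": joint angles; "qvel": joint speeds; "effort": joint torques, N m; "tcp_pos": TCP position; "ee_rot": TCP orientation; "wrist_force": force on the tool from outside, world axes, zero at the start; "moment": the same for the moment, N m; "grip_width": finger opening in mm.
Only numpy, scipy, OpenCV 4.12 (cv2) and the standard library are available. Lean on these libraries where they do the work, as an engineer would, in place of code of your own. Each camera call takes 0.05 s, during which the arm holds its last target.

## Working session

There is one attempt and no reset: what is moved stays moved. The work goes in short steps, each a Python script; the robot and the scene stay as the last script left them, time stands still between calls to the robot, and variables do not carry over. Pictures are saved under pics/ and viewed, and the job is handed in when it is done.

```bash
ls -la; mkdir -p pics; python3 - <<'E'
from station import *
import cv2
o=get_obs();print(o)
for n in("top","side"):
    im=get_image(n);cv2.imwrite(f"pics/{n}0.png",im[...,::-1]);c=get_calibration(n);print(n,c)
E
```

```text
total 12
drwxr-xr-x  3 agent agent 4096 Dec  7 08:29 .
drwxr-xr-x 23 root  root  4096 Dec  7 08:29 ..
drwxr-xr-x  2 agent agent 4096 Dec  7 08:29 pics
{'t': 0.0, 'joint_pos': array([ 6.87435613e+01,  1.24778418e+01,  9.25303906e+01,  8.71297288e-04,
        7.51314026e+01, -6.42556783e+00]), 'qvel': array([0.02163785, 0.02397373, 0.07995262, 0.07431411, 0.08788781,
       0.07171412]), 'effort': array([-1.21899925e-04, -3.96839190e+01, -3.03855765e+01, -2.10478770e-04,
        9.54085670e-03, -2.20641724e-06]), 'tcp_pos': array([159.59630875, 603.35879644, 204.03918405]), 'ee_rot': array([-1.79983537e+02,  1.38663668e-01,  7.51689244e+01]), 'wrist_force': array([-0.28365268,  0.10449814, -0.09908874]), 'moment': array([ 0.03969236, -0.042468  ,  0.0345072 ]), 'grip_width': 85.14566064991203}
top {'fx': 470.91379896318807, 'fy': 470.91379896318807, 'cx': 326.57803403664315, 'cy': 242.12005798290778, 'D': array([-0.09899899,  0.        ,  0.        ,  0.        ,  0.        ]), 'R': array([[-0.01083048, -0.99987899, -0.01116721],
       [-0.98793539,  0.01242517, -0.15436736],
       [ 0.15448743,  0.00936061, -0.98795041]]), 't': array([  -2.59943207,  565.58730776, 1029.99465683])}
side {'fx': 478.0429595989428, 'fy': 478.0429595989428, 'cx': 316.5076518704239, 'cy': 243.51310926765538, 'D': array([0.01490581, 0.        , 0.        , 0.        , 0.        ]), 'R': array([[-8.91880061e-01, -4.52271987e-01,  8.59154004e-05],
       [-2.73396706e-01,  5.38986777e-01, -7.96710421e-01],
       [ 3.60283498e-01, -7.10593628e-01, -6.04361231e-01]]), 't': array([498.35017959, 184.34126377, 837.95187864])}
```

View pics/top0.png

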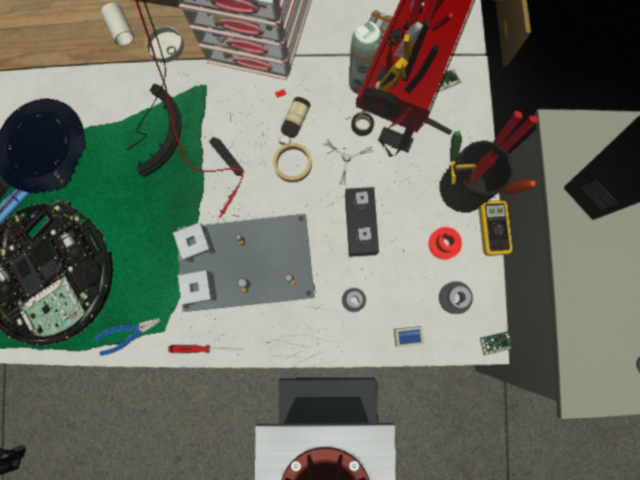

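View pics/side0.png

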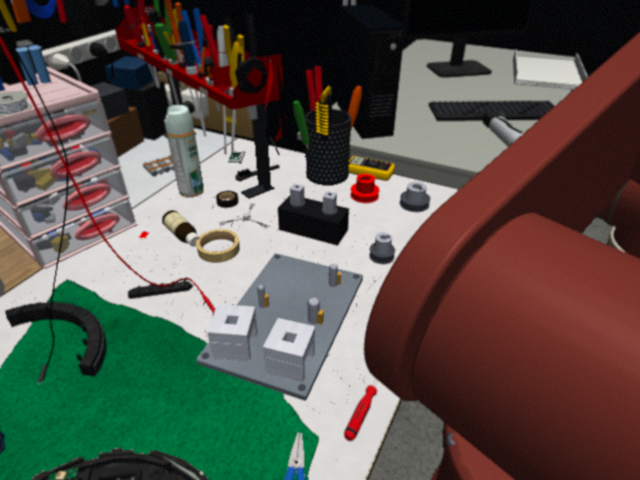

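The top view shows two grey pulleys at about (353,298) and (457,297), with a red look-alike at (445,242). The plate is near (247,262), with spindles at (241,240), (243,284) and (290,280). The brackets are at (192,241) and (196,288), and the stand with both shafts is at (362,220). I'll zoom in and set up the geometry helpers.

```bash
cat > h.py <<'E'
import numpy as np, cv2
from station import *
def K(c): return np.array([[c['fx'],0,c['cx']],[0,c['fy'],c['cy']],[0,0,1.]])
def proj(n,X):
    c=get_calibration(n);p,_=cv2.projectPoints(np.asarray(X,float).reshape(-1,1,3),cv2.Rodrigues(c['R'])[0],c['t'],K(c),c['D']);return p[:,0]
def back(n,uv,z):
    c=get_calibration(n);u=cv2.undistortPoints(np.asarray(uv,float).reshape(-1,1,2),K(c),c['D'])[:,0]
    d=np.c_[u,np.ones(len(u))]@c['R'];C=-c['R'].T@c['t'];s=(z-C[2])/d[:,2];return C+s[:,None]*d
def crop(im,x0,y0,x1,y1,f,name):
    cv2.imwrite(name,cv2.resize(im[y0:y1,x0:x1,::-1],None,fx=f,fy=f,interpolation=cv2.INTER_CUBIC))
E
python3 - <<'E'
from h import *
im=cv2.imread("pics/top0.png")[...,::-1];s=cv2.imread("pics/side0.png")[...,::-1]
a=cv2.resize(im[270:330,325:405],None,fx=5,fy=5,interpolation=2);b=cv2.resize(im[265:325,415:495],None,fx=5,fy=5,interpolation=2)
c=cv2.resize(im[205:325,170:330],None,fx=5,fy=5,interpolation=2)
cv2.imwrite("pics/c1.png",np.hstack([a,b])[...,::-1]);cv2.imwrite("pics/c2.png",c[...,::-1])
crop(s,190,230,380,380,4,"pics/c3.png")
d=cv2.resize(im[180:260,335:390],None,fx=5,fy=5,interpolation=2);cv2.imwrite("pics/c4.png",d[...,::-1])
for n in("pulley_small","pulley_medium","pulley_large","spindle_small","spindle_medium","spindle_large","drive_plate","drive_shaft_1","shaft_stand","bracket_1","fuse_box","tape_masking"):
    print(n,[(np.round(r['extent'],1).tolist(),round(r['score'],2)) for r in spot_in(n,"top")])
E
```

```text
pulley_small [([354.4, 298.5, 27.7, 25.3], 0.88)]
pulley_medium []
pulley_large [([444.2, 244.1, 31.5, 36.0], 0.75), ([457.4, 295.6, 33.6, 35.7], 0.6)]
spindle_small []
spindle_medium [([288.0, 281.0, 9.6, 7.7], 0.42)]
spindle_large [([245.1, 284.9, 11.4, 12.9], 0.51)]
drive_plate [([247.4, 262.4, 135.5, 100.0], 0.65), ([197.0, 287.3, 37.0, 37.8], 0.56), ([194.4, 243.0, 44.3, 41.0], 0.4)]
drive_shaft_1 [([364.6, 236.8, 17.9, 18.7], 0.77), ([360.4, 202.3, 16.6, 16.2], 0.68)]
shaft_stand [([359.8, 219.8, 32.5, 73.9], 0.56)]
bracket_1 [([197.8, 287.6, 36.4, 33.9], 0.92), ([195.3, 243.9, 42.3, 38.6], 0.84)]
fuse_box [([410.4, 336.2, 28.2, 21.8], 0.76)]
tape_masking [([292.9, 161.7, 37.1, 43.5], 0.87), ([360.7, 219.8, 33.6, 72.5], 0.65)]
```

View pics/c1.png

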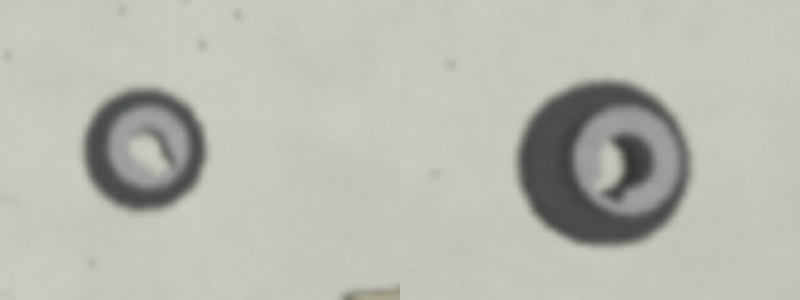

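View pics/c2.png

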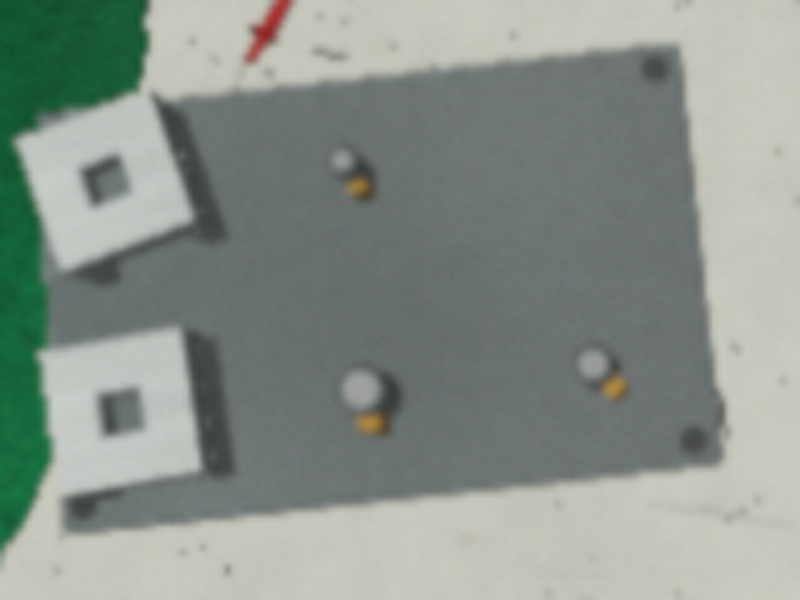

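View pics/c3.png

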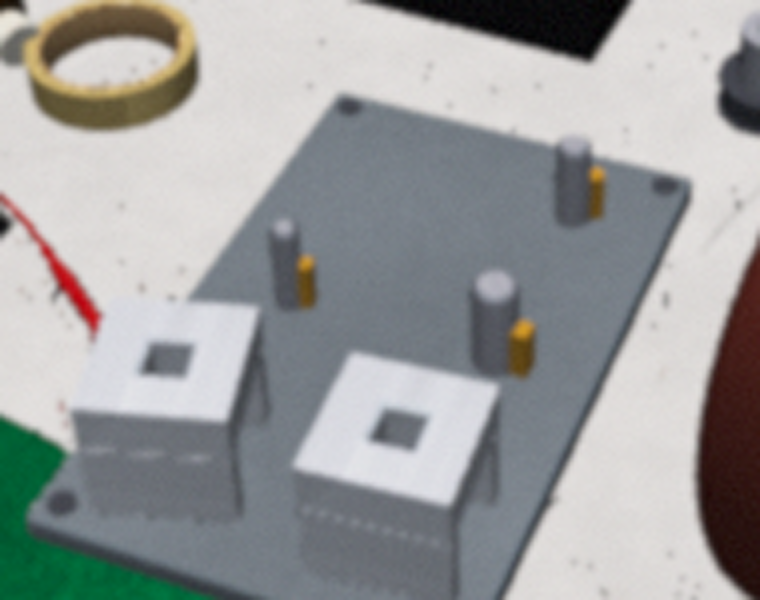

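View pics/c4.png

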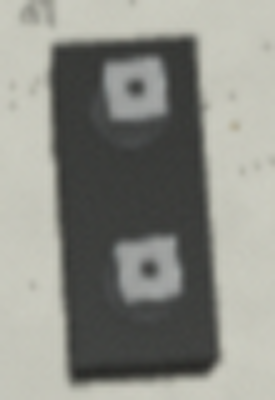

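Two pulleys are present, small and large; medium is absent. I'll fit rendered models to the picture to get accurate poses.

```bash
cat > fit.py <<'E'
from h import *
from scipy.optimize import minimize
from scipy.ndimage import gaussian_filter
S=6
def circ(r,z,n=40,c=(0,0)):
    a=np.linspace(0,2*np.pi,n,endpoint=False);return np.c_[c[0]+r*np.cos(a),c[1]+r*np.sin(a),np.full(n,z)]
def rect(x0,x1,y0,y1,z): return np.array([[x0,y0,z],[x1,y0,z],[x1,y1,z],[x0,y1,z]],float)
def keyhole(R,w,d,z):
    a0=np.arcsin(w/2/R);a=np.linspace(a0,2*np.pi-a0,40);p=np.c_[R*np.cos(a),R*np.sin(a)]
    p=np.r_[p,[[d,-w/2],[d,w/2]]];return np.c_[p,np.full(len(p),z)]
# parts: list of (class, kind, pts) kind 'hull'|'poly'|'through'
def pulley(rr,rb,bore,w,d,dz=0):
    return [(1,'hull',np.r_[circ(rr,dz),circ(rr,dz+20)]),(2,'hull',np.r_[circ(rb,dz+20),circ(rb,dz+52)]),(3,'poly',circ(rb,dz+52)),
            (4,'through',(keyhole(bore/2,w,d,dz+52),keyhole(bore/2,w,d,dz+26),keyhole(bore/2,w,d,dz)))]
P={'small':(28,18,16.4,11,13.5),'medium':(33,21,20.4,12,16.5),'large':(38,24,24.4,13,19.)}
SP={'small':(7,8,5),'medium':(9,9,6),'large':(11,10,6.5)}
def spindle(s,zp=16):
    r,w,p=SP[s];return [(1,'hull',np.r_[rect(0,r+p,-w/2,w/2,zp),rect(0,r+p,-w/2,w/2,zp+26)]),(2,'poly',rect(0,r+p,-w/2,w/2,zp+26)),
      (3,'hull',np.r_[circ(r,zp),circ(r,zp+44),circ(r-2,zp+48)]) if False else (3,'spin',(r,zp,w,p)),(4,'poly',circ(r-1.,zp+47))]
def bracket(zp=16):
    h=32;return [(3,'poly',rect(-h,h,-h,h,zp+64)),(4,'poly',rect(-9.5,9.5,-9.5,9.5,zp+64)),(5,'throughsq',9.5)]
def shaft(zt=12):
    return [(1,'poly',circ(18,zt+56)),(2,'hull',np.r_[rect(-13,13,-13,13,zt+56),rect(-13,13,-13,13,zt+96)]),(3,'poly',rect(-13,13,-13,13,zt+96)),(4,'poly',circ(3.,zt+96))]
def render(cam,parts,x,y,th,box):
    x0,y0,x1,y1=box;W=(x1-x0)*S;H=(y1-y0)*S;R=np.array([[np.cos(th),-np.sin(th),0],[np.sin(th),np.cos(th),0],[0,0,1]])
    def pr(p): 
        q=proj(cam,p@R.T+[x,y,0]);return np.round(((q-[x0,y0]+.5)*S-.5)*16).astype(np.int32)
    L=np.zeros((H,W),np.uint8)
    def fill(img,q,v): cv2.fillPoly(img,[q.reshape(-1,1,2)],v,lineType=8,shift=4)
    for c,k,p in parts:
        if k=='hull': fill(L,cv2.convexHull(pr(p))[:,0],c)
        elif k=='poly': fill(L,pr(p),c)
        elif k=='through':
            ms=[]
            for q in p:
                m=np.zeros((H,W),np.uint8);fill(m,pr(q),1);ms.append(m)
            L[ms[0]>0]=4;L[(ms[0]&ms[1]&ms[2])>0]=5
        elif k=='spin':
            r,zp,w,pp=p
            fill(L,cv2.convexHull(pr(np.r_[circ(r,zp),circ(r,zp+44),circ(r-2,zp+48)]))[:,0],3)
            # key in front of the spindle for the viewer: redraw key beyond r
            C=get_calibration(cam);cc=-C['R'].T@C['t'];f=(cc-[x,y,0])@R
            if f[0]>0:
                fill(L,cv2.convexHull(pr(np.r_[rect(r-1,r+pp,-w/2,w/2,zp),rect(r-1,r+pp,-w/2,w/2,zp+26)]))[:,0],1);fill(L,pr(rect(r-1,r+pp,-w/2,w/2,zp+26)),2)
        elif k=='throughsq': pass
    return L
def cost(cam,im,parts,v,box,ret=False,sig=.6):
    x0,y0,x1,y1=box;L=render(cam,parts,*v,box);ids=[i for i in range(6) if (L==i).any()]
    A=[]
    for i in ids:
        m=cv2.resize((L==i).astype(np.float32),(x1-x0,y1-y0),interpolation=cv2.INTER_AREA);A.append(gaussian_filter(m,sig).ravel())
    A=np.array(A).T;B=im[y0:y1,x0:x1].reshape(-1,3).astype(float);X,*_=np.linalg.lstsq(A,B,rcond=None);r=B-A@X
    return (r**2).mean()**.5
def fit(cam,im,parts,x,y,zc,pad=30,ths=None,rad=45,per=2*np.pi,dxy=3):
    u=proj(cam,[[x+a,y+b,zz] for a in(-rad,rad) for b in(-rad,rad) for zz in zc])
    box=[int(max(0,u[:,0].min())),int(max(0,u[:,1].min())),int(min(640,u[:,0].max()+1)),int(min(480,u[:,1].max()+1))]
    f=lambda v:cost(cam,im,parts,(v[0],v[1],v[2]/20),box)
    if ths is None: ths=np.arange(0,per,np.radians(12 if per>2 else 6))
    c=sorted([(f((x,y,t*20)),t) for t in ths])
    best=None
    for cc,t in c[:4]:
        s=np.array([[x,y,t*20],[x+dxy,y,t*20],[x,y+dxy,t*20],[x,y,t*20+3]])
        r=minimize(f,s[0],method='Nelder-Mead',options=dict(initial_simplex=s,xatol=.05,fatol=.002,maxfev=250))
        if best is None or r.fun<best.fun: best=r
    return best.x[0],best.x[1],np.degrees(best.x[2]/20),best.fun
E
cat > run1.py <<'E'
from fit import *
top=cv2.imread("pics/top0.png")[...,::-1];side=cv2.imread("pics/side0.png")[...,::-1]
J=[('pul_small',pulley(*P['small']),(353.5,298),40,(0,52),2*np.pi,34),('pul_large',pulley(*P['large']),(460,297),40,(0,52),2*np.pi,44),
('sp_small',spindle('small'),(238.6,237.2),60,(16,64),2*np.pi,16),('sp_large',spindle('large'),(242.6,282.6),60,(16,64),2*np.pi,22),('sp_med',spindle('medium'),(288.6,277.8),60,(16,64),2*np.pi,19),
('br1',bracket(),(191,241),80,(80,),np.pi/2,38),('br2',bracket(),(194.4,287),80,(80,),np.pi/2,38),
('shA',shaft(),(362,197.5),108,(75,108),np.pi/2,15),('shB',shaft(),(365,234),108,(75,108),np.pi/2,15)]
for n,p,uv,z,zc,per,rad in J:
    x,y,_=back('top',[uv],z)[0]
    if n=='pul_small': x,y,_=back('top',[(354,299)],20)[0]
    if n=='pul_large': x,y,_=back('top',[(456,297)],20)[0]
    r=fit('top',top,p,x,y,zc,rad=rad,per=per);o=[n,'top',np.round(r,2)]
    try:
        r2=fit('side',side,p,r[0],r[1],zc,rad=rad,per=per,ths=np.radians(r[2])+np.array([-.2,0,.2]));o+=['side',np.round(r2,2)]
    except Exception as e:o+=[e]
    print(*o,flush=True)
E
time python3 run1.py
```

```text
pul_small top [435.55 -69.3  219.62   4.93] time passes only in moves, steps and waits
pul_large top [ 437.16 -306.25  146.54    4.96] time passes only in moves, steps and waits
sp_small top [577.71 190.7  201.36   2.78] time passes only in moves, steps and waits
sp_large top [474.1  180.89 182.75   4.21] time passes only in moves, steps and waits
sp_med top [484.73  76.92 219.93   3.53] time passes only in moves, steps and waits
br1 top [567.55 294.27  20.55  15.51] side [568.29 293.18  19.24  42.44]
br2 top [464.41 284.09   9.24  17.13] side [463.91 283.06   9.48  13.13]Traceback (most recent call last):
  File "run1.py", line 11, in <module>
    r=fit('top',top,p,x,y,zc,rad=rad,per=per);o=[n,'top',np.round(r,2)]
  File "fit.py", line 63, in fit
    r=minimize(f,s[0],method='Nelder-Mead',options=dict(initial_simplex=s,xatol=.05,fatol=.002,maxfev=250))
    res = _minimize_neldermead(fun, x0, args, callback, bounds=bounds,
                               **options)
    fxr = func(xr)
    fx = function(np.copy(x), *(wrapper_args + args))
  File "fit.py", line 57, in <lambda>
    f=lambda v:cost(cam,im,parts,(v[0],v[1],v[2]/20),box)
               ~~~~^^^^^^^^^^^^^^^^^^^^^^^^^^^^^^^^^^^^^^
  File "fit.py", line 48, in cost
    x0,y0,x1,y1=box;L=render(cam,parts,*v,box);ids=[i for i in range(6) if (L==i).any()]
                      ~~~~~~^^^^^^^^^^^^^^^^^^
  File "fit.py", line 32, in render
    elif k=='poly': fill(L,pr(p),c)
                           ~~^^^
  File "fit.py", line 27, in pr
    q=proj(cam,p@R.T+[x,y,0]);return np.round(((q-[x0,y0]+.5)*S-.5)*16).astype(np.int32)
  File "h.py", line 5, in proj
    c=get_calibration(n);p,_=cv2.projectPoints(np.asarray(X,float).reshape(-1,1,3),cv2.Rodrigues(c['R'])[0],c['t'],K(c),c['D']);return p[:,0]
ValueError: time passes only in moves, steps and waits

real	0m40.823s
user	0m31.496s
sys	0m0.995s
```

```bash
python3 - <<'E'
import re,pickle
from station import *
pickle.dump({n:get_calibration(n) for n in("top","side")},open("cal.pkl","wb"));print(get_obs()['t'])
s=open('h.py').read().replace("from station import *","from station import *\nimport pickle\nCAL=pickle.load(open('cal.pkl','rb'))").replace("c=get_calibration(n)","c=CAL[n]");open('h.py','w').write(s)
s=open('fit.py').read().replace("get_calibration(cam)","CAL[cam]");open('fit.py','w').write(s)
E
time python3 run1.py
```

```text
0.7
pul_small top [435.55 -69.3  219.62   4.93] side [435.87 -71.13 231.9   43.32]
pul_large top [ 437.16 -306.25  146.54    4.96] side [ 438.   -308.44  143.83   47.83]
sp_small top [577.71 190.7  201.36   2.78] side [577.65 189.9  199.02  27.32]
sp_large top [474.1  180.89 182.75   4.21] side [474.3  179.45 180.22  28.45]
sp_med top [484.73  76.92 219.93   3.53] side [484.93  76.06 214.16  36.88]
br1 top [567.55 294.27  20.55  15.51] side [568.29 293.18  19.24  42.44]
br2 top [464.41 284.09   9.24  17.13] side [463.91 283.06   9.48  13.13]
shA top [653.47 -87.33   6.3    6.18] side [653.24 -85.93   8.52  37.39]
shB top [573.55 -91.08   6.81   6.1 ] side [562.89 -65.56 -21.31  35.47]
real	0m13.024s
user	0m15.128s
sys	0m0.116s
```

```bash
python3 - <<'E'
import station
print([ (k,getattr(station,k)) for k in dir(station) if not k.startswith('_') and not callable(getattr(station,k))])
print([k for k in dir(station) if callable(getattr(station,k))])
E
cat >> h.py <<'E'
def ee(): 
    o=get_obs();return o['tcp_pos'],o['ee_rot'][2]
def st(tag=''):
    o=get_obs();print(tag,'t',round(o['t'],2),'tcp',np.round(o['tcp_pos'],1),'rot',np.round(o['ee_rot'],1),'F',np.round(o['wrist_force'],1),'M',np.round(o['moment'],2),'w',round(o['grip_width'],1));return o
def down(yaw): return [180,0,yaw]
def precise(p,yaw,speed=60,n=2,lim=4,dz=True):
    p=np.asarray(p,float);c=p.copy();move_l(c,down(yaw),speed)
    for _ in range(n):
        e=p-get_obs()['tcp_pos']
        if not dz:e[2]=0
        if np.abs(e).max()<.15: break
        c=c+np.clip(e,-lim,lim);move_l(c,down(yaw),20)
    return c
E
```

```text
[('grasp_offset', 18.700000000000003)]
['Unreachable', 'get_calibration', 'get_image', 'get_obs', 'goto', 'grip', 'move_j', 'move_l', 'regions_of', 'sign_off', 'solve_ik', 'spot_in', 'wait']
```

```bash
python3 - <<'E'
from fit import *
xy=np.array([435.55,-70.0])
grip(85)
goto([xy[0],xy[1],140],down(-45)); st('above')
im=get_image('top')
r=fit('top',im,pulley(*P['small']),*xy,(0,52),rad=34) ;print('check',np.round(r,2))
precise([*xy,24],-45); st('down')
grip(20,25); st('closed')
grip(85); p=get_obs()['tcp_pos']
move_l([xy[0],xy[1],75],down(-45)); goto([xy[0],xy[1],75],down(45))
precise([*xy,24],45); st('down2')
grip(20,25); st('closed2')
im=get_image('side');cv2.imwrite('pics/s1.png',im[...,::-1])
E
```

```text
above t 3.51 tcp [435.8 -69.5 140.1] rot [-180.    -0.   -44.9] F [ 1.4 -0.1 -0.3] M [ 0.04 -0.01 -0.02] w 85.0
check [406.1  -43.78 145.14  15.55]
down t 6.14 tcp [435.6 -70.   24. ] rot [-180.   -0.  -45.] F [ 0.3  0.5 -0.4] M [ 0.04  0.04 -0.04] w 85.2
closed t 6.71 tcp [435.5 -69.9  24.3] rot [180.   0. -45.] F [-2.   0.7  3.6] M [0.07 0.3  0.04] w 32.2
down2 t 10.67 tcp [435.4 -69.9  23.8] rot [180.  -0.  45.] F [-0.2  0.5 -0.7] M [-0.04 -0.01  0.02] w 85.2
closed2 t 11.22 tcp [435.3 -69.9  23.9] rot [-180.    0.   45.] F [-0.9  0.3  4.3] M [0.08 0.28 0.02] w 31.6
```

View pics/s1.png

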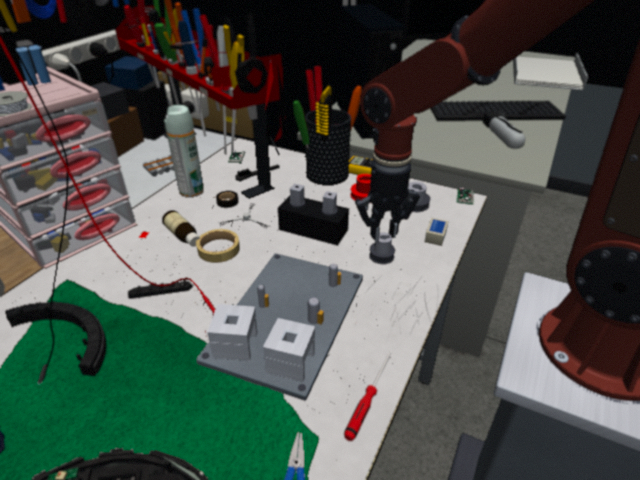

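The gripper at (385,215) is over the small pulley at (382,248). The width reads 32 instead of 36, so I'll zoom in.

```bash
python3 - <<'E'
from fit import *
im=cv2.imread('pics/s1.png')[...,::-1];crop(im,330,150,450,280,5,'pics/s1c.png')
print(proj('side',[[435.5,-70,0],[435.5,-70,20],[435.5,-70,52],[435.5,-70,24]]))
E
```

```text
[[381.32495075 256.12355685]
 [382.08440698 248.89167569]
 [383.33822808 236.96171842]
 [382.23849189 247.42493998]]
```

View pics/s1c.png

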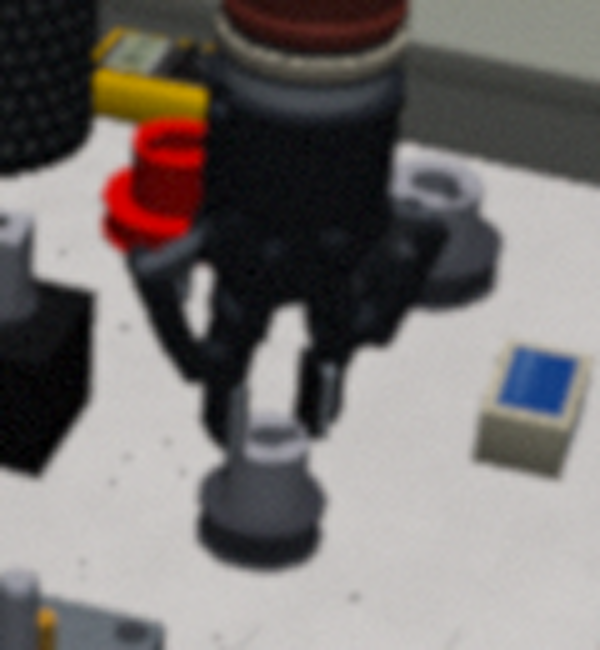

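```bash
python3 - <<'E'
from fit import *
for z in (24,30,36,42,48): print(z,np.round(proj('side',[[435.3+s*22*.707,-69.9+s*22*.707,z] for s in(-1,1)]),1).tolist())
im=get_image('side');cv2.imwrite('pics/s2.png',im[...,::-1]);crop(im,360,200,410,265,10,'pics/s2c.png');st()
E
```

```text
24 [[391.6, 245.5], [372.9, 249.4]]
30 [[391.9, 243.3], [373.1, 247.2]]
36 [[392.2, 241.1], [373.3, 245.0]]
42 [[392.4, 238.9], [373.5, 242.7]]
48 [[392.7, 236.6], [373.7, 240.5]]
 t 11.32 tcp [435.3 -69.9  23.9] rot [-180.    0.   45.] F [-1.5  0.4  4.5] M [ 0.15  0.3  -0.01] w 32.3
```

View pics/s2c.png

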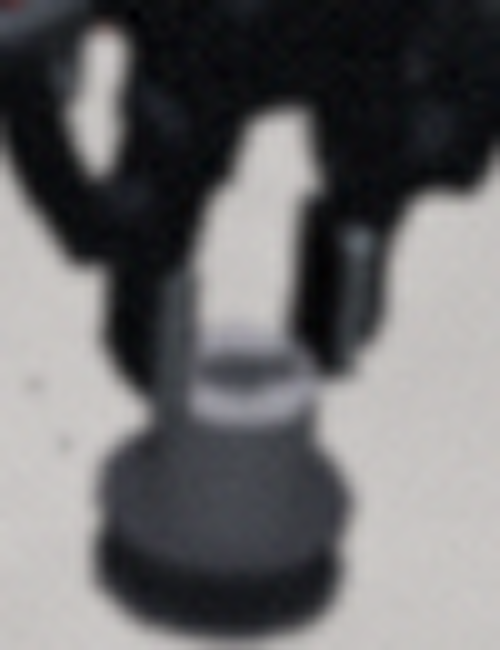

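The tips look to be at about z 43 near (376,241) and (394,237), higher than the TCP value suggests. The pads only hold the top of the boss. I'll regrip lower and check the width and picture.

```bash
python3 - <<'E'
from fit import *
grip(85); p,_=ee(); 
im=get_image('side');cv2.imwrite('pics/s3.png',im[...,::-1]);a=im[200:265,350:420]
precise([435.3,-69.9,13],45,speed=30); st('lower')
b=get_image('side')[200:265,350:420]
grip(20,25); st('closed'); c=get_image('side')[200:265,350:420]
cv2.imwrite('pics/s3c.png',cv2.resize(np.hstack([a,b,c]),None,fx=3.8,fy=3.8,interpolation=2)[...,::-1])
E
```

```text
lower t 12.95 tcp [435.  -69.8  12.8] rot [-180.    0.   45.] F [-0.  -0.2 -0.5] M [ 0.02 -0.01  0.02] w 85.0
closed t 13.53 tcp [435.2 -69.8  13. ] rot [180.  -0.  45.] F [0.1 0.1 2.3] M [0.08 0.12 0.01] w 34.0
```

View pics/s3c.png

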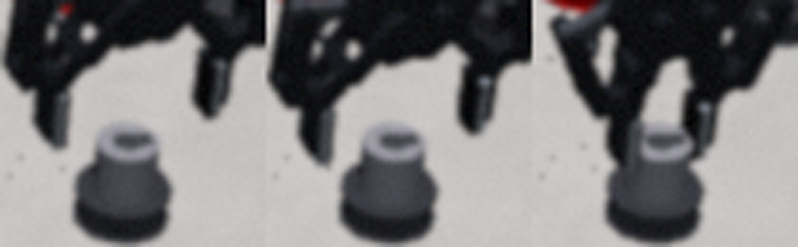

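```bash
python3 - <<'E'
from fit import *
grip(85)
precise([435.3,-69.9,4],45,speed=30); st('lower')
grip(20,25); st('closed'); im=get_image('side');crop(im,350,190,420,265,8,'pics/s4c.png')
E
```

```text
lower t 15.07 tcp [435.  -69.8   3.8] rot [-180.    0.   45.] F [ 0.   0.3 -0.5] M [-0.01  0.01  0.02] w 84.8
closed t 15.59 tcp [435.3 -69.9   4. ] rot [180.  -0.  45.] F [-0.2 -0.   1.4] M [ 0.02  0.02 -0.02] w 34.4
```

View pics/s4c.png

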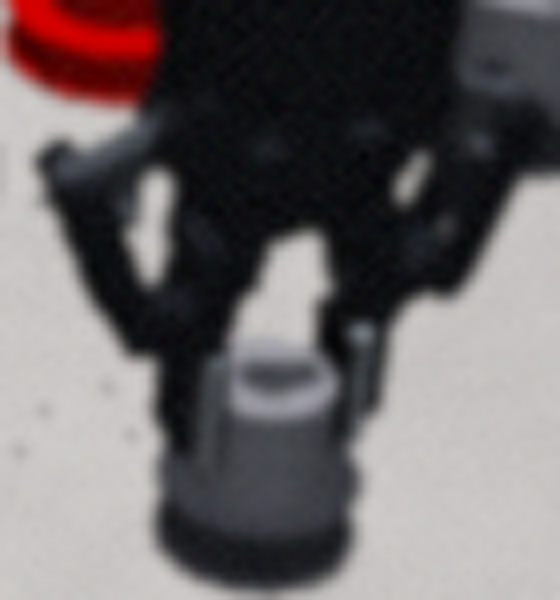

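```bash
python3 - <<'E'
from fit import *
grip(20,60); st('grip')
move_l([435.3,-69.9,120],down(45),120); st('lift')
goto([577.45,190.1,120],down(26.4)); st('over')
precise([577.45,190.1,74],26.4,speed=80); st('near')
a=get_image('side');b=get_image('top')
cv2.imwrite('pics/s5.png',np.hstack([cv2.resize(a[180:340,180:340],None,fx=2.5,fy=2.5,interpolation=2),cv2.resize(b[160:320,160:320],None,fx=2.5,fy=2.5,interpolation=2)])[...,::-1])
E
```

```text
grip t 15.86 tcp [435.6 -70.    4.2] rot [179.9  -0.   45. ] F [-1.2 -0.2  4.5] M [ 0.02 -0.01  0.03] w 33.1
lift t 16.98 tcp [434.4 -69.6 119. ] rot [-1.799e+02  1.000e-01  4.500e+01] F [-0.1  0.1 -0.8] M [ 0.02  0.02 -0.04] w 33.0
over t 18.12 tcp [576.9 189.1 119.3] rot [1.80e+02 1.00e-01 2.64e+01] F [ 0.5 -0.4 -1.1] M [ 0.01 -0.03  0.  ] w 33.2
near t 19.34 tcp [576.7 189.9  73.2] rot [-180.     0.    26.4] F [-0.1 -0.4 -0.3] M [-0.03 -0.   -0.05] w 33.0
```

View pics/s5.png

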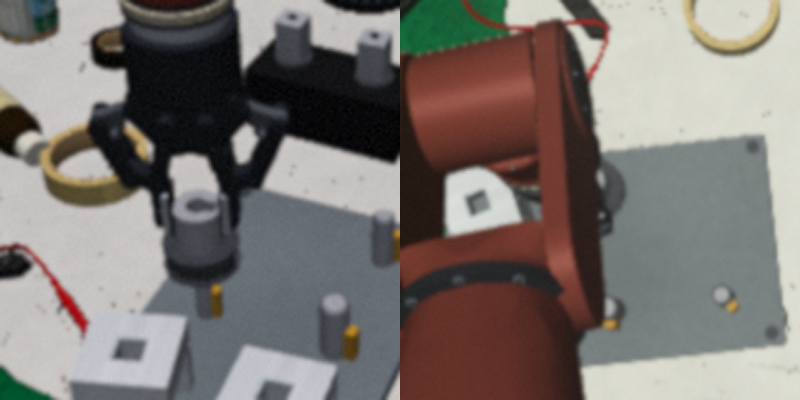

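```bash
python3 - <<'E'
from fit import *
for i in range(4): wait(.2);st()
im=get_image('side')
# rim only mask: use box on lower part
dz=get_obs()['tcp_pos'][2]-4
for d in (dz-2,dz,dz+2):
    f=fit('side',im,pulley(*P['small'],dz=d),577,190,(d-2,d+50),rad=30,ths=np.radians([180,190,200,210,220,230]));print(d,np.round(f,2))
E
```

```text
t 19.64 tcp [576.8 189.9  73.2] rot [180.    0.   26.4] F [ 0.1  0.2 -0.7] M [0.04 0.01 0.04] w 33.4
 t 19.84 tcp [576.8 189.9  73.1] rot [-180.     0.    26.4] F [-0.3 -0.7 -0. ] M [ 0.   -0.03 -0.03] w 33.3
 t 20.04 tcp [576.8 189.9  73.2] rot [-180.     0.    26.4] F [ 0.7 -0.9 -1. ] M [-0.01  0.01 -0.01] w 32.9
 t 20.24 tcp [576.8 189.9  73.2] rot [-180.     0.    26.4] F [ 0.4 -0.3 -0.4] M [-0.02 -0.02 -0.01] w 33.3
67.16651059717094 [577.98 185.92 210.59  50.67]
69.16651059717094 [576.89 187.48 193.58  51.77]
71.16651059717094 [575.27 189.39 191.45  52.86]
```

```bash
cat >> h.py <<'E'
def precise(p,yaw,speed=60,n=3,lim=4,c0=None):
    p=np.asarray(p,float);c=p.copy() if c0 is None else np.array(c0,float);move_l(c,down(yaw),speed)
    for _ in range(n):
        wait(.2);e=p-get_obs()['tcp_pos']
        if np.abs(e).max()<.2: break
        c=c+np.clip(e,-lim,lim);move_l(c,down(yaw),20)
    return c
def lower(c,yaw,z_end,step=3,fmax=8,speed=40):
    """lower in steps from command c; stop when fz exceeds fmax. z_end in command"""
    c=np.array(c,float);f0=get_obs()['wrist_force']
    while c[2]>z_end+.01:
        c[2]=max(z_end,c[2]-step);move_l(c,down(yaw),speed);o=get_obs();f=o['wrist_force']-f0
        if f[2]>fmax or np.linalg.norm(f)>fmax*1.5:
            print('contact',np.round(f,1),'M',np.round(o['moment'],2),'tcp',np.round(o['tcp_pos'],1),'cmd',np.round(c,1));return c,False
    return c,True
E
python3 - <<'E'
from h import *
c=precise([577.45,190.1,74],26.4,20);st('pre')
print(c)
c,ok=lower(c,26.4,c[2]-54+0.5);print(ok,c);st('end')
E
```

```text
pre t 20.74 tcp [577.5 190.1  74. ] rot [180.   -0.   26.4] F [-0.6  0.1 -1. ] M [ 0.01 -0.03  0.01] w 33.5
[577.45 190.1   74.  ]
True [577.45 190.1   20.5 ]
end t 25.24 tcp [577.4 190.1  20.4] rot [-180.     0.    26.4] F [ 0.5  0.3 -0. ] M [ 0.01 -0.02 -0.05] w 33.4
```

```bash
python3 - <<'E'
from fit import *
grip(85);st('rel'); move_l([577.45,190.1,110],down(26.4),120)
goto([437,-200,200],down(45));st()
top=get_image('top');side=get_image('side')
cv2.imwrite('pics/t6.png',top[...,::-1]);cv2.imwrite('pics/s6.png',side[...,::-1])
cv2.imwrite('pics/s6c.png',np.hstack([cv2.resize(side[210:330,200:360],None,fx=2.5,fy=2.5,interpolation=2),cv2.resize(top[200:320,170:330],None,fx=2.5,fy=2.5,interpolation=2)])[...,::-1])
E
```

```text
rel t 25.8 tcp [577.5 190.1  20.6] rot [180.   -0.   26.4] F [ 0.2 -0.   0. ] M [ 0.02  0.   -0.02] w 84.9
 t 28.27 tcp [ 437.2 -199.4  199.6] rot [-180.   -0.   45.] F [ 0.1  0.  -0.1] M [-0.01  0.   -0.04] w 84.7
```

View pics/s6c.png

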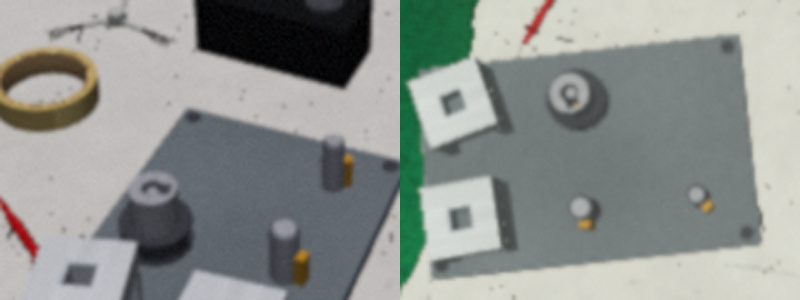

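View pics/t6.png

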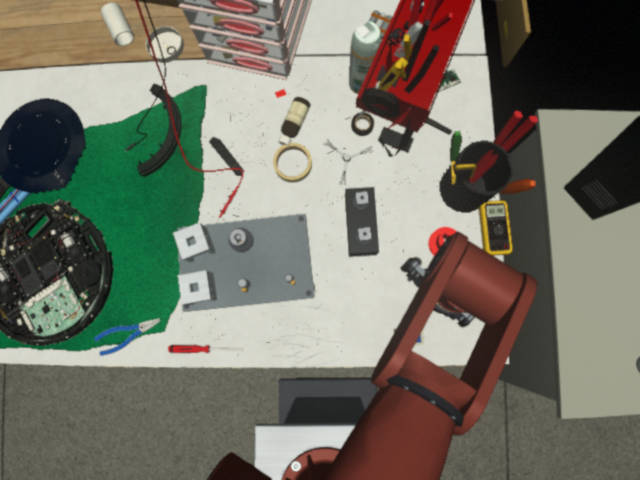

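```bash
python3 - <<'E'
from fit import *
top=cv2.imread('pics/t6.png')[...,::-1];side=cv2.imread('pics/s6.png')[...,::-1]
for d in(12,16,20,42):print(d,np.round(fit('top',top,pulley(*P['small'],dz=d),577.7,190.7,(d,d+52),rad=32,ths=np.radians([185,200,215])),2),np.round(fit('side',side,pulley(*P['small'],dz=d),577.7,190.,(d,d+52),rad=32,ths=np.radians([185,200,215])),2))
goto([420,0,250],down(-17))
top=get_image('top');side=get_image('side')
print(np.round(fit('top',top,pulley(*P['large']),437,-306,(0,52),rad=44),2),np.round(fit('side',side,pulley(*P['large']),437,-306,(0,52),rad=44),2))
cv2.imwrite('pics/t7.png',top[...,::-1]);cv2.imwrite('pics/s7c.png',np.hstack([cv2.resize(top[230:350,380:540],None,fx=2.5,fy=2.5,interpolation=2),cv2.resize(side[140:260,340:500],None,fx=2.5,fy=2.5,interpolation=2)])[...,::-1]);st()
E
```

```text
12 [577.3  192.01 194.75   6.83] [576.87 185.76 199.83  36.6 ]
16 [576.61 191.23 195.36   7.01] [574.98 189.   198.77  36.25]
20 [576.03 190.56 193.74   9.86] [572.08 192.33 190.03  36.23]
42 [572.23 186.16 198.03  18.54] [559.9  202.77 207.55  36.06]
[ 437.16 -306.24  146.47    5.36] [ 437.73 -308.29  142.29   39.39]
 t 29.8 tcp [ 4.200e+02 -3.000e-01  2.498e+02] rot [180.   0. -17.] F [-0.2 -0.2  0.2] M [-0.01 -0.02  0.05] w 85.2
```

View pics/s7c.png

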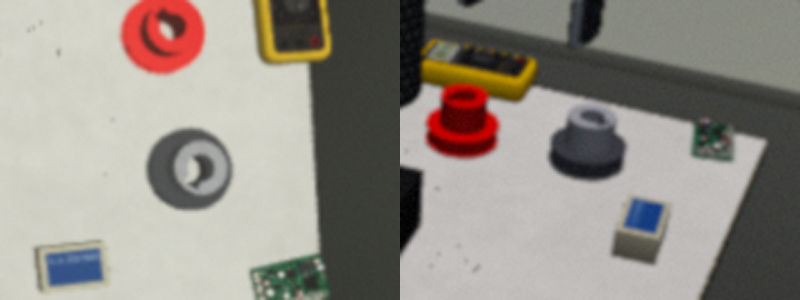

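```bash
python3 - <<'E'
from fit import *
X,Y=437.1,-306.9
goto([X,Y,120],down(-90)); st('above')
precise([X,Y,8],-90); st('down')
grip(20,25); st('c1'); grip(85)
move_l([X,Y,70],down(-90)); goto([X,Y,70],down(0))
precise([X,Y,5],0); st('down2')
grip(20,25); st('c2')
im=get_image('side');crop(im,380,120,480,220,6,'pics/s8c.png')
E
```

```text
above t 31.06 tcp [ 437.6 -306.4  120.5] rot [-180.     0.   -89.9] F [ 0.1 -0.6 -0.5] M [-0.    0.02  0.  ] w 85.2
down t 34.17 tcp [ 437.1 -306.9    8. ] rot [180.   0. -90.] F [-0.2  0.5 -0.5] M [-0.03 -0.06 -0.01] w 84.7
c1 t 34.62 tcp [ 437.2 -307.     8.3] rot [-180.   -0.  -90.] F [-1.3  0.6  2.9] M [0.03 0.11 0.04] w 46.0
down2 t 39.4 tcp [ 437.1 -306.9    5. ] rot [-180.    0.   -0.] F [ 1.2 -0.5 -0.3] M [ 0.06  0.01 -0.02] w 84.7
c2 t 39.85 tcp [ 437.5 -307.1    5.2] rot [180.  -0.  -0.] F [0.6 0.  0.7] M [ 0.06 -0.12  0.06] w 45.7
```

View pics/s8c.png

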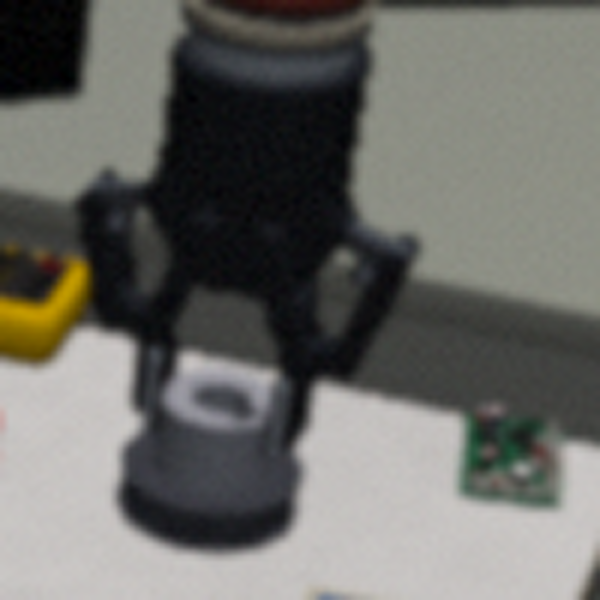

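```bash
python3 - <<'E'
from fit import *
grip(20,80); o=st('grip'); h=o['tcp_pos'][2]
move_l([437.1,-306.9,160],down(0),150); st('lift')
goto([473.9,180.3,150],down(36.5)); 
c=precise([473.9,180.3,h+72],36.5,speed=80); st('near')
im=get_image('side');crop(im,220,180,380,340,4,'pics/s9c.png')
print(h,c); np.save('c.npy',np.r_[c,h])
E
```

```text
grip t 40.12 tcp [ 437.8 -307.4    5.6] rot [ 1.799e+02 -1.000e-01  0.000e+00] F [ 1.3 -0.5  3.1] M [ 0.01 -0.12 -0.05] w 43.6
lift t 41.3 tcp [ 436.1 -306.1  158.5] rot [-1.799e+02  1.000e-01 -0.000e+00] F [-0.1 -0.3 -2.3] M [ 0.06  0.05 -0.02] w 43.5
near t 45.23 tcp [473.9 180.3  77.6] rot [-180.     0.    36.5] F [-0.4  0.4 -2.2] M [-0.01  0.04  0.02] w 43.7
5.606035130104492 [473.93814329 180.30519357  77.63160354]
```

View pics/s9c.png

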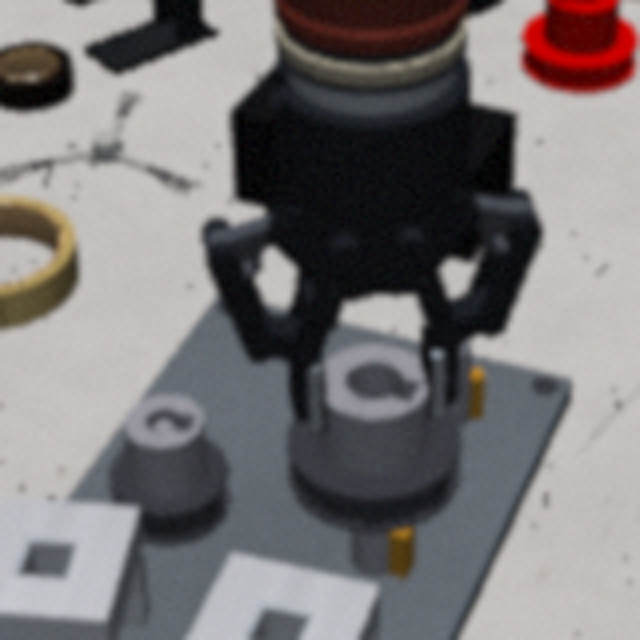

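The large pulley is held level above its spindle. The keyway at crop (405,385) points the same way as the key at (400,550). I'll lower it.

```bash
python3 - <<'E'
from fit import *
v=np.load('c.npy');c=v[:3];h=v[3]
c,ok=lower(c,36.5,16+h-.3);print(ok,c);st('end')
E
```

```text
True [473.93814329 180.30519357  21.30603513]
end t 50.03 tcp [474.6 180.5  21.6] rot [ 1.80e+02 -1.00e-01  3.65e+01] F [-0.   0.6 -2. ] M [ 0.01 -0.1  -0.  ] w 43.3
```

```bash
python3 - <<'E'
from fit import *
grip(85);st('rel'); move_l([474,180.3,120],down(36.5),120)
goto([400,-280,220],down(0));st()
top=get_image('top');side=get_image('side')
cv2.imwrite('pics/t10.png',top[...,::-1]);cv2.imwrite('pics/s10.png',side[...,::-1])
cv2.imwrite('pics/s10c.png',np.hstack([cv2.resize(side[210:330,200:360],None,fx=2.5,fy=2.5,interpolation=2),cv2.resize(top[200:320,170:330],None,fx=2.5,fy=2.5,interpolation=2)])[...,::-1])
for n,x,y,t in(('small',577.7,190.7,200),('large',474.1,180.9,182)):
  for d in(12,16,20,42):print(n,d,np.round(fit('top',top,pulley(*P[n],dz=d),x,y,(d,d+52),rad=P[n][0]+4,ths=np.radians([t-15,t,t+15])),2))
for n,x,y in(('A',653.47,-87.33),('B',573.55,-91.08)):
  print(n,np.round(fit('top',top,shaft(),x,y,(75,108),rad=15,per=np.pi/2),2),np.round(fit('side',side,shaft(),x,y,(68,108),rad=15,ths=np.radians([0,6,12])),2))
for n,x,y,t in(('br1',567.55,294.27,20),('br2',464.4,284.1,9)):
  for hh in(0,1):
    p=bracket() if not hh else bracket()[:2]
    print(n,np.round(fit('top',top,p,x,y,(80,),rad=(38,14)[hh],ths=np.radians([t-4,t,t+4])),2),np.round(fit('side',side,p,x,y,(80,),rad=(38,14)[hh],ths=np.radians([t-4,t,t+4])),2))
E
```

```text
rel t 50.52 tcp [474.  180.3  21.4] rot [180.   -0.   36.5] F [0.2 0.1 0.4] M [-0.05 -0.05 -0.02] w 84.8
 t 53.24 tcp [ 400.2 -279.1  219.6] rot [-1.799e+02  0.000e+00  1.000e-01] F [0.3 0.  0.5] M [-0.01 -0.03  0.01] w 85.2
small 12 [577.34 191.98 194.86   6.55]
small 16 [576.62 191.23 195.12   6.73]
small 20 [575.92 190.45 198.11   9.55]
small 42 [572.34 186.16 197.84  17.95]
large 12 [475.5  181.91 182.53   6.84]
large 16 [475.16 181.22 181.25   6.71]
large 20 [474.9  180.32 180.89   6.65]
large 42 [473.21 176.01 182.67   7.14]
A [653.51 -87.23   5.16   6.92] [640.02 -58.    -8.27  34.23]
B [573.62 -91.22   5.39   6.75] [563.37 -65.33 -16.12  32.07]
br1 [567.5  294.14  19.72  17.67] [568.3  293.2   19.29  41.12]
br1 [567.47 294.02  21.68   8.51] [566.37 294.26  22.24   5.24]
br2 [464.2  284.13   8.78  18.52] [463.96 283.1    9.39  14.89]
br2 [464.23 283.72   8.42   7.59] [463.16 283.99  10.16   5.37]
```

View pics/s10c.png

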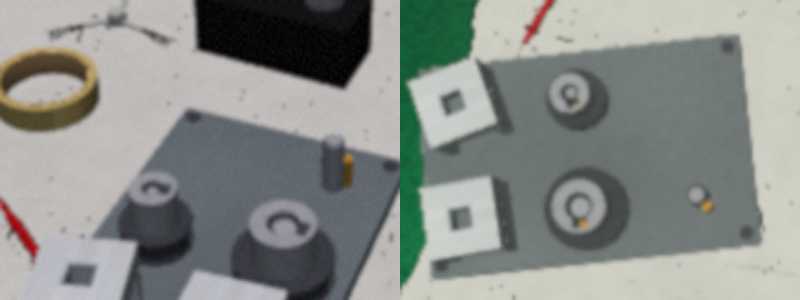

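View pics/s10.png

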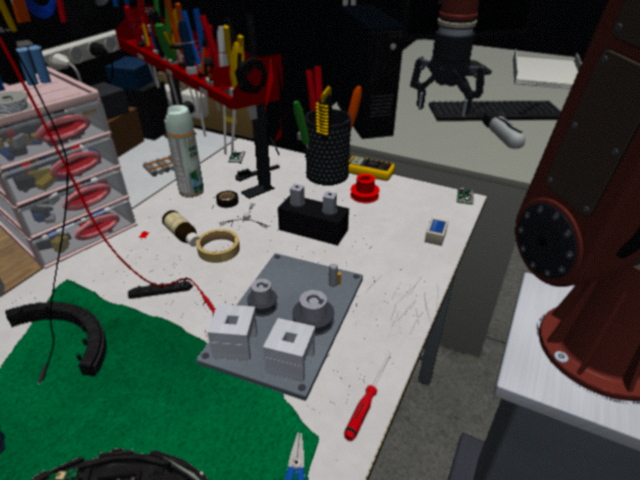

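Both pulleys are seated: the spindle tops sit just inside the bosses and the brass keys show in the keyways. Next is the first shaft.

```bash
python3 - <<'E'
from fit import *
X,Y,yw=653.3,-87.9,-84.3
goto([X,Y,150],down(yw)); st('above')
precise([X,Y,56],yw,speed=60); st('down')
grip(15,60); o=st('closed'); h=o['tcp_pos'][2]
np.save('h1.npy',[h])
im=get_image('side');crop(im,250,150,370,250,6,'pics/s11c.png')
E
```

```text
above t 55.08 tcp [653.2 -88.2 150.2] rot [-180.    -0.   -84.3] F [ 1.2 -0.3 -0.1] M [0.03 0.05 0.04] w 84.8
down t 57.89 tcp [653.3 -87.9  56. ] rot [180.    0.  -84.3] F [-0.1 -0.2  0.5] M [-0.03 -0.02  0.05] w 85.1
closed t 58.47 tcp [653.6 -87.9  56.3] rot [-180.    -0.   -84.3] F [0.4 0.2 0.3] M [-0.04 -0.02 -0.03] w 25.0
```

View pics/s11c.png

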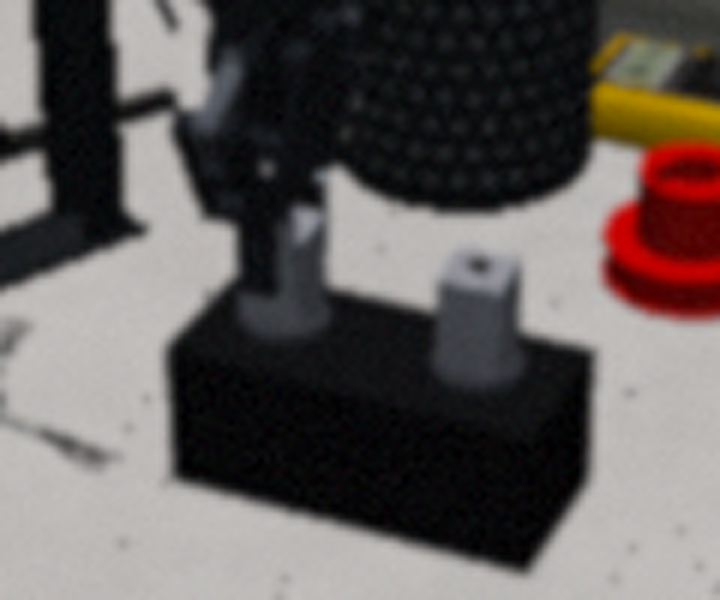

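```bash
python3 - <<'E'
from fit import *
h=np.load('h1.npy')[0]; yw=-69
move_l([653.3,-87.9,h+95],down(-84.3),100); st('lift')
goto([567.5,293.5,h+95],down(yw))
c=precise([567.5,293.5,h+74],yw,60); st('near'); np.save('c.npy',c)
im=get_image('side');crop(im,180,170,300,310,4.2,'pics/s12c.png')
E
```

```text
lift t 59.62 tcp [652.5 -87.7 150.1] rot [179.9   0.  -84.3] F [-0.2  0.1 -1.9] M [-0.02  0.01  0.02] w 24.9
near t 62.67 tcp [567.5 293.4 130.2] rot [180.   0. -69.] F [-1.  -0.4 -1.7] M [0.01 0.05 0.02] w 24.8
```

View pics/s12c.png

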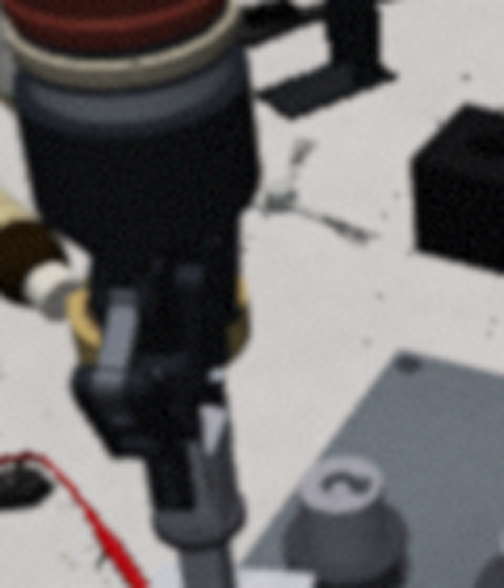

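```bash
python3 - <<'E'
from fit import *
h=np.load('h1.npy')[0];c=np.load('c.npy')
c,ok=lower(c,-69,h+18.0,step=3,fmax=6);print(ok,c,h);st('end')
im=get_image('side');crop(im,180,170,300,370,3,'pics/s13c.png')
E
```

```text
True [567.47429672 293.45301907  74.28165529] 56.28165528699588
end t 67.47 tcp [567.5 293.5  74.3] rot [-180.    0.  -69.] F [ 0.9  0.3 -2.5] M [ 0.   -0.02  0.03] w 25.3
```

View pics/s13c.png

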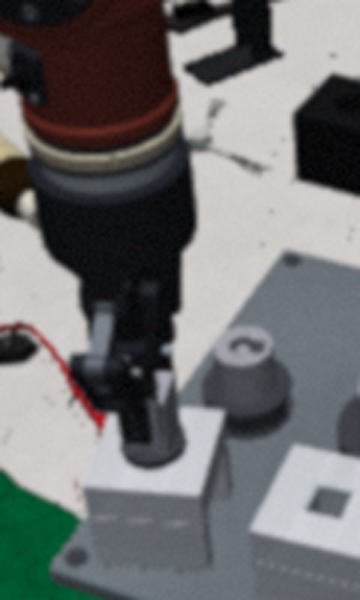

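The shaft is through, with the collar on bracket 1. I'll release it and go for the second shaft.

```bash
python3 - <<'E'
from fit import *
grip(85);st('rel');move_l([567.5,293.5,170],down(-69),120)
X,Y,yw=573.4,-91.8,-84
goto([X,Y,150],down(yw))
precise([X,Y,56],yw,speed=60); st('down')
grip(15,60); o=st('closed'); h=o['tcp_pos'][2];np.save('h1.npy',[h])
move_l([X,Y,h+95],down(yw),100); st('lift')
side=get_image('side');top=get_image('top')
goto([464.1,283.6,h+95],down(-81))
c=precise([464.1,283.6,h+74],-81,60); st('near'); np.save('c.npy',c)
s2=get_image('side')
cv2.imwrite('pics/s14c.png',np.hstack([cv2.resize(a,(400,480),interpolation=2) for a in(side[150:310,220:353],s2[230:390,220:353])])[...,::-1])
E
```

```text
rel t 68.13 tcp [567.5 293.5  74.3] rot [-180.   -0.  -69.] F [0.3 0.4 0.1] M [ 0.01 -0.08 -0.04] w 85.5
down t 73.33 tcp [573.4 -91.8  56. ] rot [180.   0. -84.] F [-0.4 -0.5 -0.7] M [-0.01  0.04 -0.02] w 84.7
closed t 73.91 tcp [573.7 -91.9  56.3] rot [-180.   -0.  -84.] F [ 0.3  0.6 -0.3] M [-0.   -0.01  0.01] w 25.0
lift t 75.01 tcp [572.6 -91.6 150.2] rot [179.9   0.  -84. ] F [-0.2  0.1 -1.8] M [-0.    0.03 -0.04] w 24.8
near t 78.16 tcp [464.1 283.6 130.2] rot [180.  -0. -81.] F [ 0.  -0.5 -1.8] M [-0.03  0.01  0.02] w 24.8
```

View pics/s14c.png

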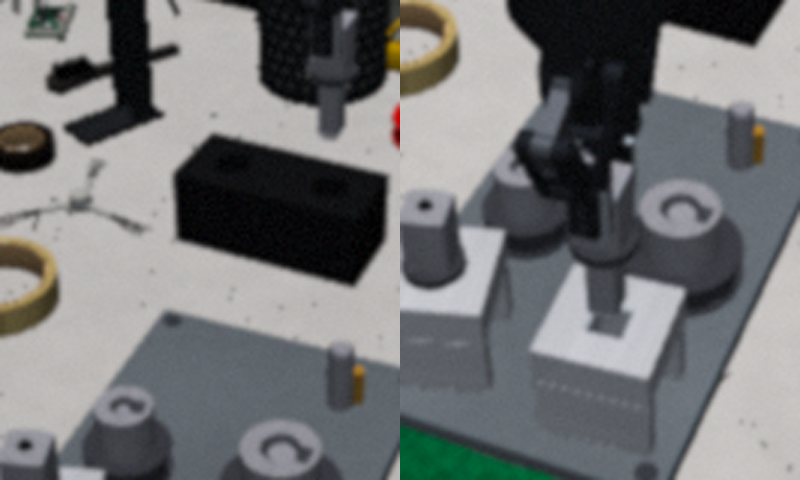

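The second shaft is upright above the hole in bracket 2, at right panel (610,320). The first shaft stands in bracket 1. Lowering the second now.

```bash
python3 - <<'E'
from fit import *
h=np.load('h1.npy')[0];c=np.load('c.npy')
c,ok=lower(c,-81,h+18.0,step=3,fmax=6);print(ok,c);st('end')
if ok:
    grip(85);move_l([464.1,283.6,170],down(-81),120)
    goto([400,-280,250],down(0)); st()
    top=get_image('top');side=get_image('side')
    cv2.imwrite('pics/s15c.png',np.hstack([cv2.resize(a,(400,300),interpolation=2) for a in(side[260:380,190:350],top[200:320,170:330])])[...,::-1])
    cv2.imwrite('pics/t15.png',top[...,::-1])
    for n,x,y in(('A',567.5,294),('B',464.2,283.8)): print(n,[(z,np.round(fit('top',top,shaft(z),x,y,(z+56,z+96),rad=15,per=np.pi/2),2)) for z in (30,44)])
    for n,x,y,t in(('small',577.7,190.7,200),('large',474.1,180.9,182)):
        print(n,np.round(fit('top',top,pulley(*P[n],dz=16),x,y,(16,68),rad=P[n][0]+4,ths=np.radians([t-15,t,t+15])),2))
E
```

```text
True [464.12014642 283.57726485  74.26702472]
end t 82.96 tcp [464.1 283.6  74.2] rot [180.   0. -81.] F [-0.4  0.4 -1. ] M [ 0.   -0.06  0.  ] w 24.9
 t 86.73 tcp [ 400.2 -279.5  249.7] rot [-180.    0.    0.] F [ 0.3 -0.8  0.3] M [-0.   -0.03  0.06] w 85.3
A [(30, array([567.75, 293.83,  25.26,  18.01])), (44, array([564.43, 290.07,  25.46,  31.33]))]
B [(30, array([464.78, 284.02,   4.27,   9.87])), (44, array([462.42, 279.93,  16.29,  30.86]))]
small [576.64 191.27 195.27   6.72]
large [475.16 181.21 183.66   6.74]
```

View pics/s15c.png

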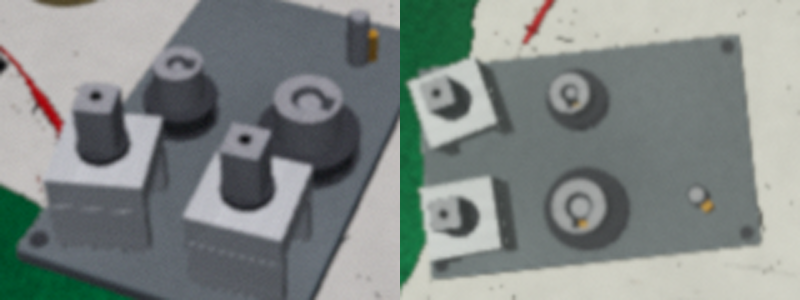

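View pics/t15.png

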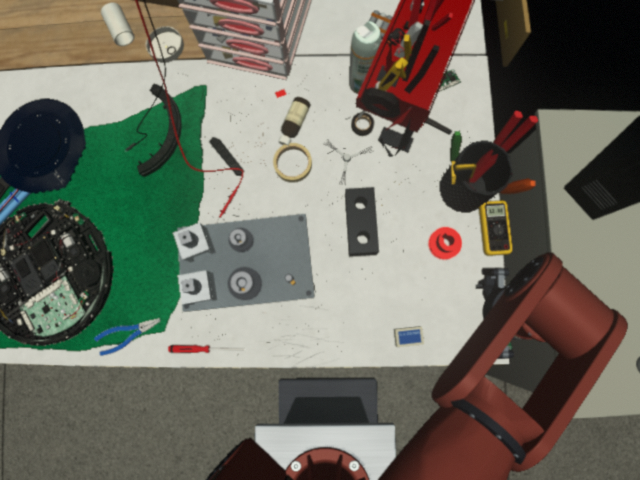

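Both shafts have their collars on the brackets, both pulleys are seated, the stand is empty and the bystanders haven't moved. I'm handing it in.

```bash
python3 -c "
from station import *
sign_off();print('done')"
```

```text
the job is handed in; nothing more can be done
done
```

The belt drive unit is rebuilt and handed in at about 87 s of the 210 s limit; I have no verdict back.

**Pulleys:** The small and large pulleys are on their own spindles with keyway over key. The medium pulley was absent. I gripped each across two directions, turned it (about −18° for small, +36° for large) and lowered it to the plate without any contact force.

**Shafts:** Both drive shafts went from the stand through brackets 1 and 2 until their collars came to rest on top. I didn't touch the red look-alike, and the fuse box and tape roll still looked in place in the last picture.

**Final checks:**
- **Seating:** In the last pictures the spindle tops sit just inside the bosses, the brass keys show in the keyways, and both collars are flat on the brackets.
- **Shaft position:** The top camera puts each shaft within about 0.7 mm of its hole centre, and the fully-down height fits far better than a raised one.
- **Pulley position:** It puts the small pulley about 1.2 mm off its axis and the large about 1.1 mm. The keys line up within about 6° (small) and 1° (large).
- **Robot:** It is parked clear, gripper open.

**What disagreed:**
- **Side camera:** Its fits were often poor. Several differed by 1–3 mm, and the shaft fits failed outright.
- **Large pulley height:** The top-camera fit could hardly tell seated from raised. I relied on the arm's lowering height and the picture instead.
- **Finger tips:** They sat about 20 mm higher than the TCP reading suggested, so I regripped the small pulley lower before lifting it.

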